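# Chocolate tray home, carrier gate shut

### The job

Get the chocolate carrier ready to take to the shop: with the fingertips, push the white tray of bars fully home against the end wall of the steel carrier, and then push the carrier's gate fully shut behind it. Only push: do not lift or tip the tray, do not shove it along with the gate, and leave everything else on the table where it is.

Things in the scene. Friction and masses are not known exactly. Their poses are not given: they have to be found in the camera images.
- carrier: Low sheet-steel cradle, fixed to the table, walls rising to 47 mm above it on three sides, open end to the robot's left (turned up to 20 degrees away from the robot or 9 towards it). Origin on the table under the middle of the bay; +x points the way the tray is pushed in, +y to the left of that way. Side walls: inner faces at y = -65 and +65 mm, outer at 71, x = -95 to +91.
- bay_end (a point): Foot of the inner face of the carrier's end wall, in the middle: carrier x = +85 mm, y = 0, on top of the 4 mm floor plate. A carrying handle stands out of each side wall to y = -96 and +96 mm, between x = -49 and +49, its top 36 mm above the table.
- ledge (a point): Centre, on top, of the bare loading ledge: the floor plate (4 mm thick, 156 mm wide) goes on out of the open end, from carrier x = -95 to -220 mm.
- tray_mid (a point): Centre (half-way up) of the loose white plastic tray, 170 mm long (x), 124 wide (y), 30 high, walls 4, with twelve dark chocolate bars fixed in it; 0.3 to 0.7 kg. It lies on the floor plate, part in the bay and part out on the ledge, with 3 mm of play on each side. Axes as the carrier's. Fully home, this point is at the carrier's x = 0.
- tray_end (a point): Centre of the outer face of the tray's end wall that looks out of the carrier (the face to push), 19 mm over the table; fully home it lies at the carrier's x = -85 mm. Axes as the carrier's.
- gate (a joint): Angle of the gate, rad: 0 = shut across the open end, growing as it swings outwards; stops at 0 and 2.2. At 1.57 it points straight out, beyond that it leans away from the ledge. Starts at 1.65 to 1.95. Stiff hinge (0.06 N m): it stays where it is left. To shut it, push its outer face, turned away from the tray when open.
- gate_hinge (a point): On the gate's upright hinge axis, 26 mm over the table, at the carrier's x = -95, y = -70 mm (the side near the robot). The gate is a dark steel plate 6 mm thick (centred on the axis), 136 mm long, from 7 to 45 mm over the table. This point's own y axis runs from the hinge along the gate to its free edge; its -x axis is the outer face's normal.
- gate_edge (a point): Middle of the gate's free upright edge, 136 mm from the hinge axis, 26 mm over the table.
- loaf: Bystander, leave alone: nougat loaf, cream on dark brown, 170 x 55 x 54 mm, beside the carrier on the side away from the robot; origin at the underside of its middle
- loose_bar: Bystander, leave alone: a single dark chocolate bar with round ends, 95 x 32 x 24 mm, near the ledge; origin at the underside of its middle
- jar: Bystander, leave alone: small amber jar, 60 mm across, 75 mm high, standing on the table beyond the end of the ledge; origin at the underside of its middle
- ring: Bystander, leave alone: steel pastry ring, 70 mm across, 45 mm high, on the robot's side of the carrier; origin at the underside of its middle
- tin: Bystander, leave alone: dark steel loaf tin, 240 x 100 x 65 mm; origin at the underside of its middle
- bowl: Bystander, leave alone: steel bowl, 160 mm across, 65 mm high; origin at the underside of its middle
- spatula: Bystander, leave alone: wooden-handled spatula lying on the table; origin at the underside of the tool
Things that resemble listed ones, but are neither listed nor needed, are in the scene too. Leave any yellow look-alike of the part that bears tray_mid alone.

How it is judged:
On the way, in this order (a step that is already met when the one before it is completed fails the run):
1. the tray is pushed home (within 5 mm of the end wall) while the gate still stands open (more than 0.8 rad) (x of tray_mid in the frame of carrier above -0.005 m and value of joint gate above 0.8 rad), for 0.1 s.
2. the gate is shut (within 0.07 rad) with the tray still home (x of tray_mid in the frame of carrier above -0.005 m and value of joint gate below 0.07 rad), for 0.1 s.
At the end, for the whole second after the job is handed in: The tray lies flat in the bay within 5 mm of the end wall and the gate is shut within 0.07 rad (4 degrees), both at rest (all of step 2 and x of tray_mid in the frame of carrier below 0.004 m and z of tray_mid in the frame of carrier below 0.024 m and angle between tray_mid's own z axis and vertical below 0.05 rad and velocity of joint gate below 0.05 rad/s); the robot touches nothing.
It fails at once if the tray is lifted more than 12 mm or tipped more than 0.12 rad (z of tray_mid in the frame of carrier above 0.031 m or angle between tray_mid's own z axis and vertical above 0.12 rad).
It fails at once if the gate shoves the tray along before it is home (x of tray_mid in the frame of carrier below -0.008 m and value of joint gate below 0.8 rad).
It fails at once if another thing on the table is moved more than 30 mm (distance of any of loaf, loose_bar, jar, ring, tin, bowl, spatula from where it was at the start of the episode above 0.03 m).
It also fails if it takes over 54 s, if anything falls off the work surface, if the arm or the gripper's body presses on something with over 40 N, if the wrist force passes 120 N, or if a joint passes its speed limit or range.

### The arm

A 7-joint arm with a two-finger parallel gripper is mounted at the origin on the work surface. World frame = base frame: x ahead of the robot, y to its left, z up, the work surface at z = 0. Lengths are in m, angles in rad, forces in N, time in s.
With the tool pointing down it reaches from about 0.375 to 0.925 m from the base axis. Payload 3.1 kg.
Tool frame: the origin (TCP) lies on the centre line of the jaws, within the pads' length; the fingertips stand finger_overhang ahead of it and the grasp point (between the pads) lies 8 mm behind it (finger_overhang is the distance from the TCP to the fingertips, in m); z points along the fingers, y is the line along which they close (so a half turn about z gives the same grasp; the last joint's range is limited). The gripper opens to 85 mm and grips with 20 to 120 N. Pads are 22 mm wide; open, the fingers measure 114 mm over their backs; the gripper's body (76 mm by 85 mm) begins 54 mm behind the grasp point. The pads swing forward as they close: fully open they stand 13 mm farther back than shut.
Start: joints at [-1.42, 0.383, 0.044, 1.598, -0.018, 1.161, -0.05], TCP at [0.16, 0.63, 0.206] pointing down, gripper open.
Joint ranges: [-2.61, 2.61], [-0.41, 2.15], [-1.48, 1.57], [0, 2.5], [-1.57, 4.71], [0.05, 1.97], [-2.85, 2.85]. Speed limits (rad/s): [2.79, 2.79, 3.14, 3.14, 3.14, 3.14, 3.14].

### API

Orientations are given as a unit quaternion [w, x, y, z].
In Python, from station import * gives the robot as it stands.
- The arm moves only by the shell command python3 -m creep 'ROWS'. ROWS is JSON, a list that holds one entry, the list of rows, each a list of 5 numbers: the shift along the tool's x, y, z in cm, then the turn about the tool's z in rad, then the finger opening in cm, from 0 to 8.54. A call has 1 to 8 rows; each row shifts and turns the commanded pose from where the row before left it, along the tool's axes as they then stand; what a row does not reach is not made up. A row lasts 1/8 s, in which the tool goes at most 62.5 mm and 10.7 degrees, less where a joint would pass 70% of its speed; a pose out of reach is approached as far as the arm can. A call is refused whole if a number of a shift passes 6.25 or a number of a turn 0.188, either way. A call with a gripper value outside its range is refused whole. The fingers move at their own pace and stop on an object; the grip force is fixed at half the most. Time passes only in rows, so rows that do not move let the fingers close. It gives the time, the measured TCP pose, the force, the opening and the grip force at its end, in the units of the state.
- observe(): the state, without advancing time (a new reading comes with each control period).
- camera(name): name is "scene" or "top" or "wrist"; returns the picture (420x560x3 uint8, red, green, blue); there is no depth.
- camera_params(name): a dict with "mtx" (3x3 intrinsics, pixels), "pose" (4x4, takes a point from camera to world coordinates); the wrist camera has in their place "tool_from_camera" (4x4, takes a point from camera to tool coordinates, whose origin is the TCP and whose axes are the flange's). Camera axes: x right, y up, looking along -z (the intrinsics and any distortion apply to the point x, -y, -z); pixel columns grow to the right and rows downward; lengths in m; the calibration is good to about 2 mm. The wrist camera is an equidistant fisheye: a pixel r from the principal point sees the ray r / f radians off the axis. A picture is of the moment at which its call begins: read the wrist's pose just before it. camera_params takes no time and is no camera call.
- hand_in(): hands the job in; it is judged then, once.
The state is a dict: "time_s": time; "q": joint angles; "qd": joint speeds; "tau": joint torques, N m; "position": TCP position; "tool_rot": TCP orientation; "contact_force": force on the tool from outside, world axes, zero at the start; "wrist_torque": the same for the moment, N m; "finger_gap": finger opening in m; "gripper_force": force on a finger pad.
Only numpy, scipy, OpenCV 4.12 (cv2) and the standard library are available. Lean on these libraries where they do the work, as an engineer would, in place of code of your own. Each camera call takes 0.05 s, during which the arm holds its last target. There are 200 camera calls.

## Working session

There is one attempt and no reset: what is moved stays moved. The work goes in short steps, Python scripts to look and compute and a shell command to move; the robot and the scene stay as the last step left them, time stands still between calls to the robot, and variables do not carry over. Pictures are saved under pics/ and viewed, at most 10 in all, crops included, and the job is handed in when it is done.

```bash
mkdir -p pics; python3 - <<'E'
from station import *
import cv2, numpy as np
np.set_printoptions(precision=4,suppress=True)
for n in("scene","top"):
    cv2.imwrite(f"pics/{n}0.png",cv2.resize(camera(n)[:,:,::-1],(784,588),interpolation=cv2.INTER_CUBIC))
    p=camera_params(n);print(n,p)
print(camera_params("wrist"))
s=observe();print(s)
try: print(finger_overhang)
except Exception as e: print(e)
E
```

```text
scene {'mtx': array([[510.4365,   0.    , 278.4212],
       [  0.    , 510.4365, 212.4713],
       [  0.    ,   0.    ,   1.    ]]), 'pose': array([[ 0.135 , -0.5217,  0.8424,  2.0135],
       [ 0.9905,  0.093 , -0.1012, -0.1106],
       [-0.0255,  0.8481,  0.5293,  0.9593],
       [ 0.    ,  0.    ,  0.    ,  1.    ]])}
top {'mtx': array([[482.2726,   0.    , 275.0594],
       [  0.    , 482.2726, 217.2229],
       [  0.    ,   0.    ,   1.    ]]), 'pose': array([[ 0.0236,  0.9971, -0.0726,  0.4666],
       [-0.9997,  0.0228, -0.0128,  0.0699],
       [-0.0111,  0.0729,  0.9973,  1.3677],
       [ 0.    ,  0.    ,  0.    ,  1.    ]])}
{'mtx': array([[325.1923,   0.    , 286.4029],
       [  0.    , 325.1923, 212.5004],
       [  0.    ,   0.    ,   1.    ]]), 'tool_from_camera': array([[-0.0009,  0.9458,  0.3247,  0.0824],
       [ 1.    ,  0.0006,  0.0009,  0.0002],
       [ 0.0006,  0.3247, -0.9458, -0.1671],
       [ 0.    ,  0.    ,  0.    ,  1.    ]])}
{'time_s': 0.1, 'q': array([-1.4198,  0.3838,  0.0439,  1.5994, -0.0179,  1.1612, -0.0499]), 'qd': array([-0.0005, -0.0006, -0.0007, -0.0049, -0.0024, -0.0008, -0.0012]), 'tau': array([  0.0032, -43.4727,   1.0293, -25.0454,   0.0108,   0.0054,
         0.    ]), 'position': array([0.1599, 0.6291, 0.2048]), 'tool_rot': array([-0.0001,  0.124 ,  0.9923, -0.0012]), 'contact_force': array([0.1746, 0.0955, 0.9695]), 'wrist_torque': array([-0.0454, -0.0156, -0.0366]), 'gripper_force': 0.0, 'finger_gap': 0.08542060731036664}
0.011
```

View pics/top0.png

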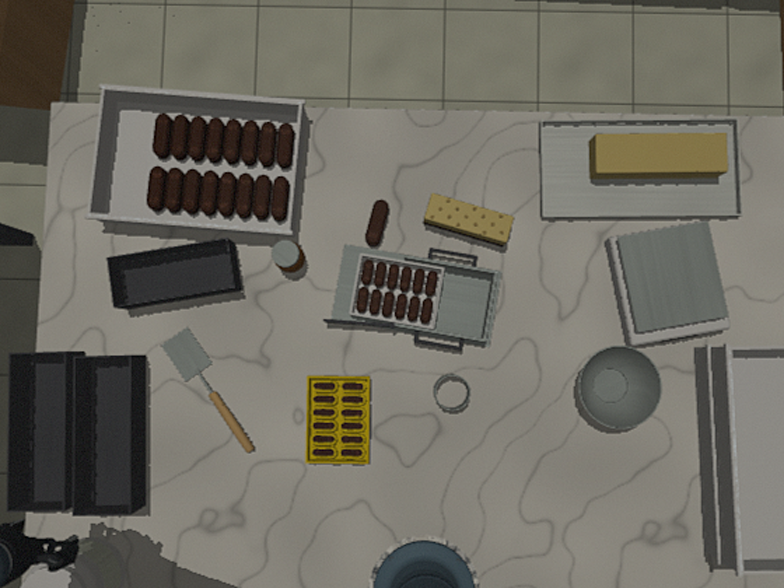

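View pics/scene0.png

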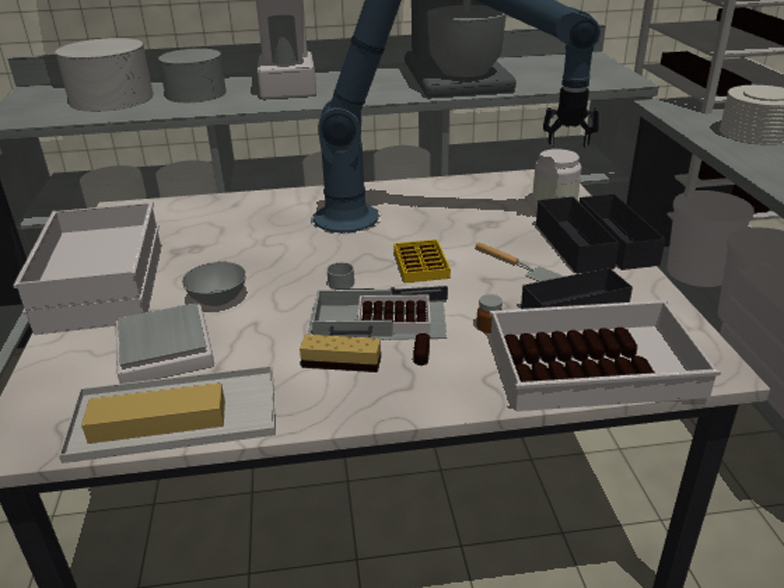

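The top view shows the steel carrier at (440,300), with its open end to the left. The candidates for the tray:
- white tray with 12 bars in the carrier (398,290)
- yellow look-alike (338,420)
- large white crate of bars (200,160)
- white boxes (668,285) and (750,460)

I choose the tray in the carrier. The gate is the dark plate from about (400,330) to (325,320), the jar is at (288,256), the loose bar at (377,222) and the ring at (452,393). Next is a close crop.

```bash
python3 - <<'E'
from station import *
import cv2
im=camera("top")[:,:,::-1]; cv2.imwrite("pics/top_raw.png",im)
c=im[165:265,225:365]; c=cv2.resize(c,None,fx=5.5,fy=5.5,interpolation=cv2.INTER_CUBIC)
c=cv2.convertScaleAbs(c,alpha=1.3,beta=10)
cv2.imwrite("pics/crop1.png",c)
E
```

```text
(no output)
```

View pics/crop1.png

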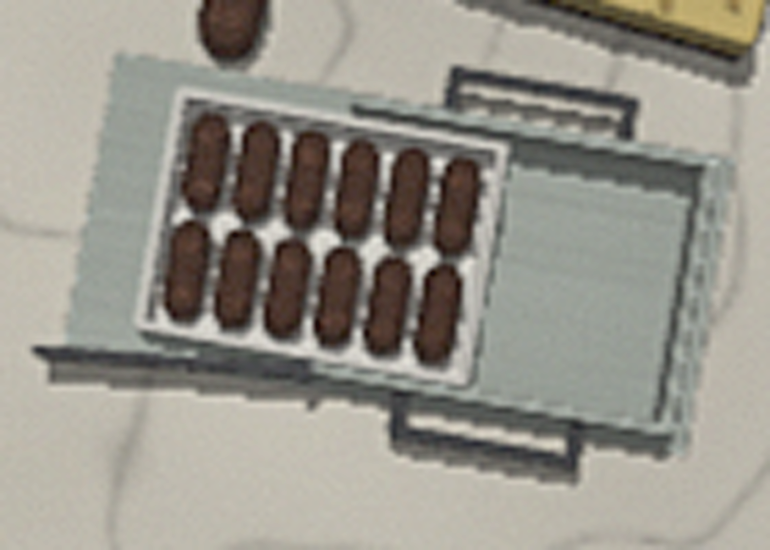

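The crop confirms it: white tray with corners (178,90), (510,147), (470,385), (138,330), partly out on the ledge. Ledge corners are (118,55) and (68,345), the end wall runs (730,158) to (685,455), and the gate tip is at (37,348). Now I fit the poses.

```bash
cat > h.py <<'E'
from station import *
import numpy as np, cv2
np.set_printoptions(precision=4,suppress=True)
def back(uv,z,name="top"):
    p=camera_params(name);M,P=p["mtx"],p["pose"]
    d=np.linalg.inv(M)@np.array([uv[0],uv[1],1.]);d=P[:3,:3]@(d*[1,-1,-1]);o=P[:3,3]
    return (o+d*(z-o[2])/d[2])
def crop2(p): return (225+(p[0]+.5)/5.5-.5,165+(p[1]+.5)/5.5-.5)
def fit2(A,B): # A local -> B world
    A=np.array(A);B=np.array(B);a=A-A.mean(0);b=B-B.mean(0)
    th=np.arctan2((a[:,0]*b[:,1]-a[:,1]*b[:,0]).sum(),(a*b).sum())
    R=np.array([[np.cos(th),-np.sin(th)],[np.sin(th),np.cos(th)]])
    t=B.mean(0)-R@A.mean(0); return R,t,th,(B-(A@R.T+t))
E
python3 - <<'E'
from h import *
P=[((118,55),.004,-220,78),((68,345),.004,-220,-78),((452,68),.036,-49,96),((637,98),.036,49,96),((392,449),.036,-49,-96),((577,480),.036,49,-96),((730,158),.047,91,71),((685,455),.047,91,-71)]
W=[back(crop2(p[0]),p[1])[:2] for p in P]; L=[(p[2]/1e3,p[3]/1e3) for p in P]
R,t,th,r=fit2(L,W);print("carrier",t,th,np.degrees(th));print(r*1e3)
loc=lambda uv,z:(R.T@(back(crop2(uv),z)[:2]-t))*1e3
for uv in[(178,90),(510,147),(470,385),(138,330)]:print("tray",loc(uv,.034))
for uv in[(37,348),(45,358)]:
  g=loc(uv,.045);v=g-[-95,-70];print("gate",g,np.hypot(*v),np.arctan2(-v[0],v[1]))
for n,uv,z in[("jar",(288,254),.07),("bartip",(373,243),.012),("ring",(452,393),.04),("loafnear",(505,238),.03)]:
  b=back((uv[0]/1.4,uv[1]/1.4),z)[:2];print(n,b,R.T@(b-t)*1e3)
np.savez("c.npz",R=R,t=t,th=th)
for x,y in[(-85,0),(-220,0),(-95,-70)]:print(x,y,R@np.array([x,y])/1e3+t)
E
```

```text
carrier [ 0.5748 -0.0338] -1.7240860850712614 -98.78285619181628
[[ 0.4651  1.4082]
 [ 3.3524 -0.8652]
 [ 0.6943  1.4075]
 [ 2.4125  4.5686]
 [-2.7407 -1.5072]
 [-1.0792  2.558 ]
 [ 2.6732 -3.2515]
 [-5.7776 -4.3185]]
tray [-185.2645   61.5056]
tray [-14.6795  62.2037]
tray [-14.0198 -59.9336]
tray [-183.3318  -61.9816]
gate [-230.6309  -80.2035] 136.0142009920834 1.6458847882875558
gate [-225.7794  -84.4186] 131.57182585829906 1.6806041261475348
jar [0.6542 0.2772] [-319.5173   30.9596]
bartip [0.6889 0.1147] [-164.1885   90.024 ]
ring [ 0.3924 -0.0477] [  41.5973 -178.2054]
loafnear [ 0.7018 -0.1493] [ 94.7058 143.0525]
-85 0 [0.5878 0.0502]
-220 0 [0.6084 0.1836]
-95 -70 [0.5202 0.0707]
```

```bash
python3 -m creep '[[[-4.5,-2.56,0,0,5],[-4.5,-2.56,0,0,5],[-4.5,-2.56,0,0,5],[-4.5,-2.56,0,0,5],[-4.5,-2.56,0,0,5],[-4.5,-2.56,0,0,5]]]'
python3 -m creep '[[[-4.5,-2.56,0,0,5],[-4.5,-2.56,0,0,5],[-4.5,-2.56,0,0,5],[-4.5,-2.56,0,0,5],[-4.5,-2.56,0,0,5],[-4.5,-2.56,0,0,5]]]'
python3 -m creep '[[[0,0,0,0.185,5],[0,0,0,0.185,5],[0,0,0,0.185,5],[0,0,0,0.185,5],[0,0,0,0.185,5],[0,0,0,0.185,5],[0,0,0,0.185,5],[0,0,0,0.185,5]]]'
python3 -m creep '[[[0,0,0,0,5],[0,0,0,0,5]]]'
cat >> h.py <<'E'
from scipy.spatial.transform import Rotation as Ro
def C(): d=np.load("c.npz");return d["R"],d["t"],float(d["th"])
def rep():
    s=observe();R,t,th=C();w,x,y,z=s["tool_rot"];T=Ro.from_quat([x,y,z,w]).as_matrix()
    print("t",s["time_s"],"pos",s["position"],"carrier mm",R.T@(s["position"][:2]-t)*1e3,"z",s["position"][2],"yaw err of tool y rad",(np.arctan2(T[1,1],T[0,1])-th-np.pi/2+np.pi/2)%np.pi-np.pi/2,"F carrier",R.T@s["contact_force"][:2],s["contact_force"][2],"gap",s["finger_gap"],"q",s["q"]);return s,T
E
python3 - <<'E'
from h import *
s,T=rep();print(T)
im=camera("wrist")[:,:,::-1];cv2.imwrite("pics/w1.png",cv2.resize(im,(784,588),interpolation=cv2.INTER_CUBIC))
E
```

```text
time_s: 0.9
position: [0.3848, 0.4131, 0.2058]
tool_rot: [-0.0, 0.124, 0.992, -0.0]
contact_force: [0.4, -0.7, 0.0]
finger_gap: 0.0502
gripper_force: 0.0
time_s: 1.65
position: [0.6085, 0.1982, 0.2057]
tool_rot: [-0.0, 0.124, 0.992, -0.0]
contact_force: [-0.6, -0.1, 0.8]
finger_gap: 0.0502
gripper_force: 0.0
time_s: 2.65
position: [0.6073, 0.1994, 0.2056]
tool_rot: [-0.0, 0.763, 0.647, -0.0]
contact_force: [-0.0, 0.6, 0.6]
finger_gap: 0.0498
gripper_force: 0.0
time_s: 2.9
position: [0.6076, 0.1994, 0.2058]
tool_rot: [-0.0, 0.76, 0.65, -0.0]
contact_force: [0.8, -0.1, 0.5]
finger_gap: 0.0505
gripper_force: 0.0
t 2.9 pos [0.6076 0.1994 0.2058] carrier mm [-235.4856   -3.2844] z 0.2058025854895691 yaw err of tool y rad -0.001841152430267723 F carrier [-0.0245  0.763 ] 0.5320575892788555 gap 0.050548161696841155 q [-0.8652  0.4139  0.6258  1.648  -0.2593  1.1645 -0.3313]
[[ 0.1545  0.988  -0.0005]
 [ 0.988  -0.1545 -0.0002]
 [-0.0003 -0.0004 -1.    ]]
```

View pics/w1.png

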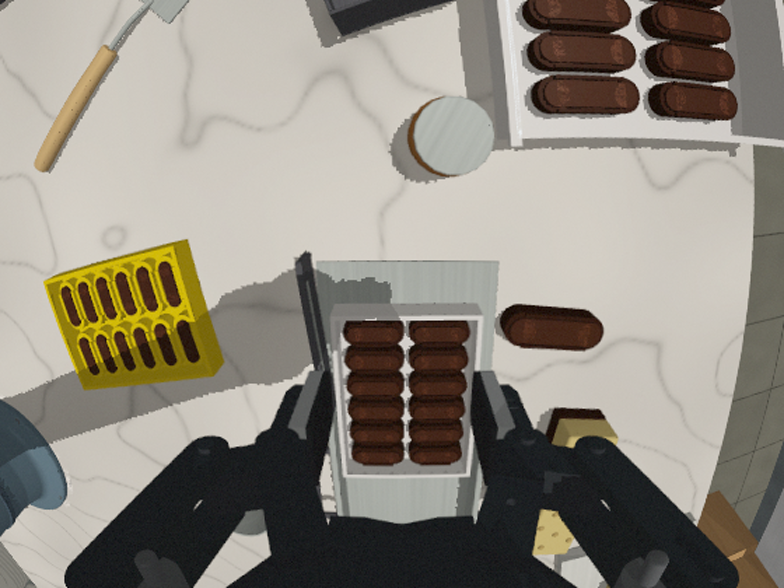

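The wrist view shows the tray centred between the fingers. Its end-wall top corners are at (332,305) and (482,305), the ledge end is at (317,261) and (499,261), and the gate tip is at (303,254). I check these against the fit.

```bash
python3 - <<'E'
from h import *
s=observe();R,t,th=C();w,x,y,z=s["tool_rot"];T=Ro.from_quat([x,y,z,w]).as_matrix()
p=camera_params("wrist");K=p["mtx"];X=p["tool_from_camera"]
def wb(uv,zz):
    a=np.array([uv[0]/1.4-K[0,2],uv[1]/1.4-K[1,2]])/K[0,0];r=np.hypot(*a)
    d=np.array([a[0]/r*np.sin(r),-a[1]/r*np.sin(r),-np.cos(r)])
    d=T@X[:3,:3]@d;o=s["position"]+T@X[:3,3];b=(o+d*(zz-o[2])/d[2])[:2];return b
for n,uv,zz in[("ledgeR",(317,261),.004),("ledgeL",(499,261),.004),("tray",(332,305),.034),("tray",(482,305),.034),("tray",(343,476),.034),("tray",(470,475),.034),("gate tip in",(312,254),.045),("gate tip out",(296,258),.045),("jar",(452,135),.075)]:
    b=wb(uv,zz);l=R.T@(b-t)*1e3;print(n,l)
    if "gate" in n: v=l-[-95,-70];print(np.hypot(*v),np.arctan2(-v[0],v[1]))
E
```

```text
ledgeR [-225.0365  -73.1437]
ledgeL [-224.691    81.0506]
tray [-196.352   -57.2784]
tray [-195.9742   62.6618]
tray [-18.4953 -59.3608]
tray [-19.0062  64.5908]
gate tip in [-240.9967  -68.7181]
146.0023741426114 1.562016350357885
gate tip out [-238.0983  -81.3075]
143.5443940170646 1.6496516931544478
jar [-327.1512   31.1135]
```

```bash
python3 -m creep '[[[0,0.45,5,0,5],[0,0,5,0,5],[0,0,4,0,5],[0,0,3,0,5],[0,0,1,0,5],[0,0,0,0,5]]]'
python3 -m creep '[[[-0.8,0,0,0,5],[-0.8,0,0,0,5],[-0.6,0,0,0,5],[-0.5,0,0,0,5],[-0.5,0,0,0,5],[-0.4,0,0,0,5],[0,0,0,0,5]]]'
python3 - <<'E'
from h import *
rep()
im=camera("wrist")[:,:,::-1];cv2.imwrite("pics/w2.png",cv2.resize(im,(784,588),interpolation=cv2.INTER_CUBIC))
E
```

```text
time_s: 3.7
position: [0.6122, 0.1985, 0.026]
tool_rot: [-0.0, 0.76, 0.649, -0.0]
contact_force: [0.9, 0.3, 0.3]
finger_gap: 0.05
gripper_force: 0.0
time_s: 4.58
position: [0.6065, 0.1625, 0.026]
tool_rot: [0.0, 0.761, 0.649, -0.0]
contact_force: [0.2, 0.3, -0.1]
finger_gap: 0.05
gripper_force: 0.0
t 4.575 pos [0.6065 0.1625 0.026 ] carrier mm [-198.8683    1.3196] z 0.02602811146483517 yaw err of tool y rad -0.005313268240905611 F carrier [-0.3696  0.1719] -0.11628093661875297 gap 0.04999738995245144 q [-0.7424  0.6077  0.535   1.7942 -0.3981  0.8489 -0.1771]
```

View pics/w2.png

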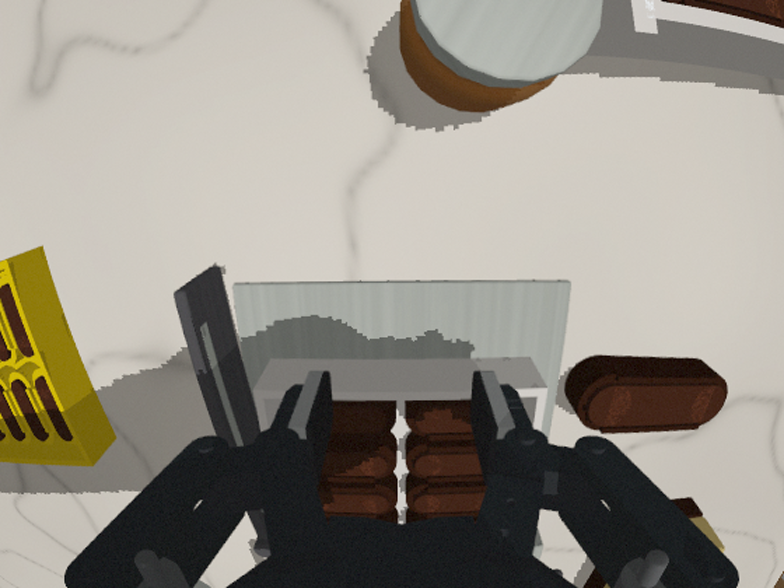

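The wrist view shows the tray's outer face across (400,378), with the pad tips at about (325,372) and (478,372). I compute where the pad tips lie in the tool frame and whether they are in front of the face.

```bash
python3 - <<'E'
from h import *
p=camera_params("wrist");K=p["mtx"];X=p["tool_from_camera"]
def wb(uv,zt):
    a=np.array([uv[0]/1.4-K[0,2],uv[1]/1.4-K[1,2]])/K[0,0];r=np.hypot(*a)
    d=X[:3,:3]@np.array([a[0]/r*np.sin(r),-a[1]/r*np.sin(r),-np.cos(r)]);o=X[:3,3]
    return (o+d*(zt-o[2])/d[2])*1e3
for zt in(.011,.004,0,-.005,-.01,-.02,-.03):print("tip",zt,wb((329,372),zt),wb((303,372),zt))
for n,uv,h in[("foot",(400,358),.004),("top",(400,400),.034),("ledge",(400,281),.004),("gate top tip",(178,292),.045),("gatetipbottom/in",(222,267),.045)]:print(n,wb(uv,.026-h))
E
```

```text
tip 0.011 [-12.6062 -30.8761  11.    ] [-12.8752 -42.8358  11.    ]
tip 0.004 [ -8.8101 -29.6034   4.    ] [ -9.0684 -41.0931   4.    ]
tip 0 [ -6.6408 -28.8762   0.    ] [ -6.8932 -40.0972   0.    ]
tip -0.005 [ -3.9293 -27.9671  -5.    ] [ -4.1741 -38.8524  -5.    ]
tip -0.01 [ -1.2178 -27.0581 -10.    ] [ -1.455  -37.6076 -10.    ]
tip -0.02 [  4.2053 -25.24   -20.    ] [  3.9832 -35.118  -20.    ]
tip -0.03 [  9.6284 -23.422  -30.    ] [  9.4214 -32.6284 -30.    ]
foot [-10.8587   0.8215  22.    ]
top [-15.13     0.8945  -8.    ]
ledge [26.3649  0.8827 22.    ]
gate top tip [ 35.1437 -81.8235 -19.    ]
gatetipbottom/in [ 44.4147 -62.1839 -19.    ]
```

```bash
python3 -m creep '[[[0.8,0,0,0,5],[0,0,0.6,0,5],[-0.4,0,0,0,5],[-0.4,0,0,0,5],[0,0,0,0,5]]]'
python3 -m creep '[[[-0.3,0,0,0,5],[-0.3,0,0,0,5],[-0.3,0,0,0,5],[-0.3,0,0,0,5],[0,0,0,0,5]]]'
python3 -m creep '[[[-0.3,0,0,0,5],[-0.3,0,0,0,5],[-0.3,0,0,0,5],[-0.3,0,0,0,5],[0,0,0,0,5]]]'
python3 - <<'E'
from h import *
rep()
E
```

```text
time_s: 5.25
position: [0.6066, 0.1617, 0.0202]
tool_rot: [0.0, 0.761, 0.648, -0.0]
contact_force: [0.2, -0.5, -0.3]
finger_gap: 0.0498
gripper_force: 0.0
time_s: 5.88
position: [0.6046, 0.1506, 0.0201]
tool_rot: [0.0, 0.761, 0.649, -0.0]
contact_force: [0.2, -0.1, 0.5]
finger_gap: 0.0502
gripper_force: 0.0
time_s: 6.5
position: [0.6027, 0.1388, 0.0201]
tool_rot: [0.0, 0.761, 0.649, -0.0]
contact_force: [0.2, -0.2, -0.7]
finger_gap: 0.05
gripper_force: 0.0
t 6.5 pos [0.6027 0.1388 0.0201] carrier mm [-174.825     1.2156] z 0.020100938399584434 yaw err of tool y rad -0.005343463149151795 F carrier [0.1925 0.26  ] -0.7160691706183049 gap 0.04997350650031769 q [-0.7112  0.6019  0.534   1.8201 -0.4013  0.829  -0.1371]
```

```bash
python3 - <<'E'
from h import *
im=camera("wrist")[:,:,::-1];a=cv2.resize(im[150:420,80:480],(400*1,270))
b=camera("top")[165:265,225:365,::-1];b=cv2.resize(b,None,fx=4,fy=4,interpolation=cv2.INTER_CUBIC)
c=np.zeros((600,600,3),np.uint8);c[:200,:280]=0
w=cv2.resize(im,(400,300));out=np.vstack([cv2.resize(im[160:360,120:440],(640,400)) ,cv2.resize(b,(640,457))])
out=cv2.resize(out,(448,600));
out=np.hstack([cv2.resize(im,(400,600)) if 0 else cv2.copyMakeBorder(cv2.resize(im[160:360,150:420],(405,300)),0,300,0,0,cv2.BORDER_CONSTANT),cv2.copyMakeBorder(cv2.resize(b,(395,282)),0,318,0,0,cv2.BORDER_CONSTANT)])[:300]
cv2.imwrite("pics/w3.png",out)
E
```

```text
(no output)
```

View pics/w3.png

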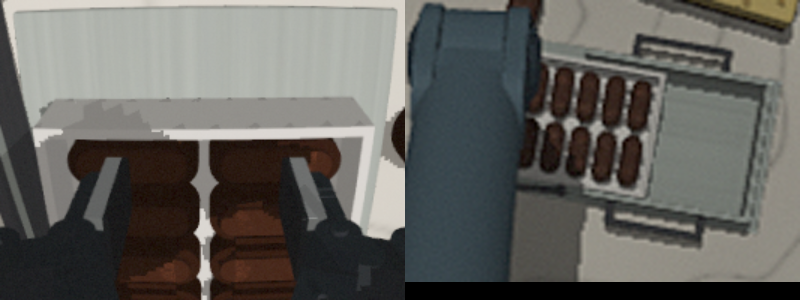

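The tray hasn't moved, and the fingers appear above the bars at crop (115,170). So the tips sit higher than I assumed. I'll lift, back out beyond the ledge, and feel for the table.

```bash
python3 -m creep '[[[0,0,-3,0,5],[0,0,-2,0,5],[4,0,0,0,5],[2.3,0,0,0,5],[0,0,0,0,5]]]'
python3 -m creep '[[[0,0,3,0,5],[0,0,1.5,0,5],[0,0,0.5,0,5],[0,0,0.4,0,5],[0,0,0,0,5]]]'
python3 -c "
import station,inspect
print([n for n in dir(station) if n[0]!='_'])"
python3 - <<'E'
from h import *
rep()
im=camera("scene")[:,:,::-1][185:265,195:345];cv2.imwrite("pics/s2.png",cv2.resize(im,(750,400),interpolation=cv2.INTER_CUBIC))
E
```

```text
time_s: 7.22
position: [0.612, 0.2055, 0.0696]
tool_rot: [-0.001, 0.759, 0.651, 0.0]
contact_force: [-0.6, -0.3, -0.3]
finger_gap: 0.0498
gripper_force: 0.0
time_s: 7.85
position: [0.6131, 0.2014, 0.0164]
tool_rot: [0.0, 0.761, 0.649, 0.0]
contact_force: [-0.7, -1.1, 0.5]
finger_gap: 0.0505
gripper_force: 0.0
['MotionError', 'camera', 'camera_params', 'finger_overhang', 'hand_in', 'observe']
t 7.85 pos [0.6131 0.2014 0.0164] carrier mm [-238.2919    1.8446] z 0.016401726832266504 yaw err of tool y rad -0.004935092256958429 F carrier [ 1.2048 -0.5366] 0.4863547827392375 gap 0.050453728608631156 q [-0.7772  0.6467  0.5202  1.7519 -0.4092  0.852  -0.2286]
```

View pics/s2.png

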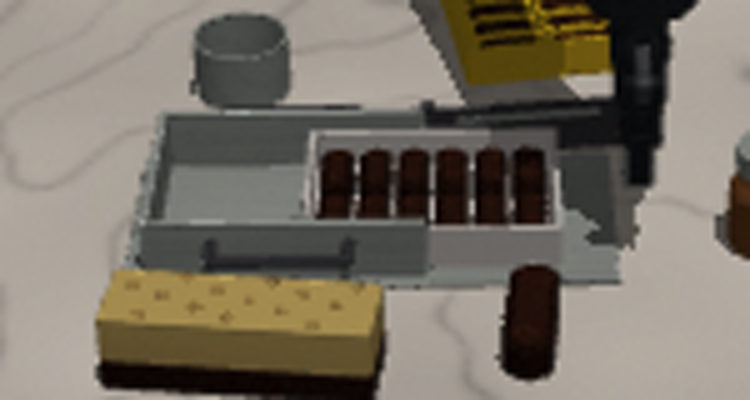

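The scene view shows the fingertip at crop (642,185), hovering above the ledge end. I solve for its height.

```bash
python3 - <<'E'
from h import *
p=camera_params("scene");M,P=p["mtx"],p["pose"];R,t,th=C()
def proj(w):
    c=P[:3,:3].T@(np.array(w)-P[:3,3]);c=c*[1,-1,-1];u=M@c;u=u[:2]/u[2];return (u-[195,185])*5
pos=observe()["position"][:2]
for dy in(.03,-.03):
  for z in(0,.01,.02,.03,.04,.05):
    w=pos+R@np.array([0,dy]);print(dy,z,proj([*w,z]))
for l,z in[((-.220,.078),.004),((.091,.071),.047)]:print(proj([*(R@np.array(l)+t),z]))
E
```

```text
0.03 0 [634.3542 242.7865]
0.03 0.01 [634.6492 230.2954]
0.03 0.02 [634.9461 217.7257]
0.03 0.03 [635.2449 205.0767]
0.03 0.04 [635.5455 192.3476]
0.03 0.05 [635.8481 179.5377]
-0.03 0 [629.5835 193.2052]
-0.03 0.01 [629.8554 180.9287]
-0.03 0.02 [630.1289 168.5771]
-0.03 0.03 [630.4041 156.15  ]
-0.03 0.04 [630.6811 143.6465]
-0.03 0.05 [630.9597 131.0659]
[609.7172 278.0863]
[126.835  222.3223]
```

Both cameras agree the tips stand about 30 mm behind the reported TCP. I lower carefully until touch.

```bash
python3 -m creep '[[[0,0,0.8,0,5],[0,0,0.8,0,5],[0,0,0.4,0,5],[0,0,0.3,0,5],[0,0,0,0,5]]]'
python3 -m creep '[[[0,0,0.25,0,5],[0,0,0,0,5]]]'
python3 -m creep '[[[0,0,0.25,0,5],[0,0,0,0,5]]]'
python3 -m creep '[[[0,0,0.25,0,5],[0,0,0,0,5]]]'
```

```text
time_s: 8.52
position: [0.6125, 0.2014, -0.0073]
tool_rot: [-0.0, 0.761, 0.649, -0.0]
contact_force: [0.7, 0.7, -0.4]
finger_gap: 0.0501
gripper_force: 0.0
time_s: 8.78
position: [0.6126, 0.2016, -0.0095]
tool_rot: [-0.0, 0.761, 0.649, -0.0]
contact_force: [-0.4, -0.9, -0.5]
finger_gap: 0.0501
gripper_force: 0.0
time_s: 9.02
position: [0.6125, 0.2015, -0.0122]
tool_rot: [-0.0, 0.761, 0.649, -0.0]
contact_force: [0.8, 0.7, 0.4]
finger_gap: 0.0498
gripper_force: 0.0
time_s: 9.28
position: [0.6124, 0.2015, -0.0147]
tool_rot: [-0.0, 0.761, 0.649, -0.0]
contact_force: [0.0, 0.6, -0.4]
finger_gap: 0.05
gripper_force: 0.0
```

```bash
python3 -m creep '[[[-0.8,0,0,0,5],[-0.8,0,0,0,5],[-0.8,0,0,0,5],[-0.6,0,0,0,5],[-0.4,0,0,0,5]]]'
python3 -m creep '[[[-0.4,0,0,0,5],[-0.4,0,0,0,5]]]'
python3 -m creep '[[[-0.4,0,0,0,5],[-0.4,0,0,0,5]]]'
python3 -m creep '[[[-0.4,0,0,0,5],[-0.4,0,0,0,5]]]'
python3 - <<'E'
from h import *
rep()
E
```

```text
time_s: 9.9
position: [0.6073, 0.1672, -0.0144]
tool_rot: [0.0, 0.761, 0.649, -0.0]
contact_force: [-0.2, -0.4, 0.9]
finger_gap: 0.05
gripper_force: 0.0
time_s: 10.15
position: [0.6063, 0.1609, -0.0144]
tool_rot: [-0.0, 0.76, 0.649, 0.001]
contact_force: [1.1, 1.9, -1.2]
finger_gap: 0.0501
gripper_force: 0.9
time_s: 10.4
position: [0.6048, 0.1531, -0.0144]
tool_rot: [-0.0, 0.76, 0.649, 0.0]
contact_force: [0.4, 1.7, 0.3]
finger_gap: 0.0499
gripper_force: 1.0
time_s: 10.65
position: [0.6035, 0.1442, -0.0144]
tool_rot: [-0.0, 0.761, 0.649, 0.0]
contact_force: [1.0, 1.5, -0.5]
finger_gap: 0.05
gripper_force: 1.0
t 10.65 pos [ 0.6035  0.1442 -0.0144] carrier mm [-180.3662    1.135 ] z -0.014417459917949516 yaw err of tool y rad -0.004567261845893844 F carrier [-1.6758  0.7438] -0.45010464834622727 gap 0.050026851800642105 q [-0.6925  0.6546  0.5008  1.8212 -0.431   0.7757 -0.1236]
```

```bash
python3 -m creep '[[[-0.8,0,0,0,5],[-0.8,0,0,0,5],[-0.8,0,0,0,5],[-0.8,0,0,0,5],[-0.8,0,0,0,5],[-0.8,0,0,0,5],[-0.8,0,0,0,5],[-0.8,0,0,0,5]]]'
python3 -m creep '[[[-0.5,0,0,0,5],[-0.4,0,0,0,5],[-0.3,0,0,0,5]]]'
python3 -m creep '[[[-0.2,0,0,0,5],[-0.2,0,0,0,5]]]'
python3 -m creep '[[[-0.2,0,0,0,5],[-0.2,0,0,0,5]]]'
python3 - <<'E'
from h import *
rep()
E
```

```text
time_s: 11.65
position: [0.5934, 0.0805, -0.0144]
tool_rot: [-0.0, 0.761, 0.649, -0.0]
contact_force: [0.1, 2.4, -0.9]
finger_gap: 0.05
gripper_force: 1.1
time_s: 12.02
position: [0.5916, 0.0693, -0.0144]
tool_rot: [-0.0, 0.761, 0.649, 0.0]
contact_force: [0.1, 2.5, 0.0]
finger_gap: 0.0499
gripper_force: 1.1
time_s: 12.28
position: [0.591, 0.0659, -0.0144]
tool_rot: [-0.0, 0.761, 0.649, 0.0]
contact_force: [0.3, 4.3, -0.8]
finger_gap: 0.0499
gripper_force: 2.0
time_s: 12.52
position: [0.5905, 0.0658, -0.0144]
tool_rot: [-0.002, 0.76, 0.65, 0.001]
contact_force: [0.0, 8.5, 0.2]
finger_gap: 0.0501
gripper_force: 4.5
t 12.525 pos [ 0.5905  0.0658 -0.0144] carrier mm [-100.8721    0.2075] z -0.014404964223974331 yaw err of tool y rad -0.0018658212893232218 F carrier [-8.4464 -1.2971] 0.21262252336027512 gap 0.05006625792807889 q [-0.5817  0.6161  0.5034  1.8882 -0.431   0.7452  0.0113]
```

```bash
python3 -m creep '[[[-0.3,0,0,0,5],[-0.3,0,0,0,5],[0,0,0,0,5]]]'
python3 - <<'E'
from h import *
rep()
E
python3 -m creep '[[[1,0,0,0,5],[2,0,0,0,5],[4,0,0,0,5],[4,0,-2,0,5],[0,0,-4,0,5],[0,0,-4,0,5],[0,0,-2,0,5],[0,0,0,0,5]]]'
python3 - <<'E'
from h import *
rep()
im=camera("wrist")[:,:,::-1];cv2.imwrite("pics/w4.png",cv2.resize(im,(784,588),interpolation=cv2.INTER_CUBIC))
E
```

```text
time_s: 12.9
position: [0.5897, 0.0659, -0.0143]
tool_rot: [-0.004, 0.758, 0.652, 0.003]
contact_force: [-0.7, 13.4, 0.7]
finger_gap: 0.0497
gripper_force: 6.9
t 12.9 pos [ 0.5897  0.0659 -0.0143] carrier mm [-100.8643   -0.5745] z -0.014307005723775197 yaw err of tool y rad 0.0022210272071581105 F carrier [-13.0897  -2.7538] 0.7037036918616878 gap 0.04970758060345284 q [-0.5751  0.6133  0.4984  1.8904 -0.4348  0.7445  0.0213]
time_s: 13.9
position: [0.6081, 0.1638, 0.1069]
tool_rot: [0.001, 0.761, 0.649, 0.001]
contact_force: [0.9, -0.3, 0.8]
finger_gap: 0.0501
gripper_force: 0.0
t 13.9 pos [0.6081 0.1638 0.1069] carrier mm [-200.3546    2.6575] z 0.10693915810066765 yaw err of tool y rad -0.005538625649646356 F carrier [0.1816 0.9039] 0.8391364741990965 gap 0.05008985201798234 q [-0.788   0.5015  0.5904  1.7566 -0.3279  0.9799 -0.2291]
```

View pics/w4.png

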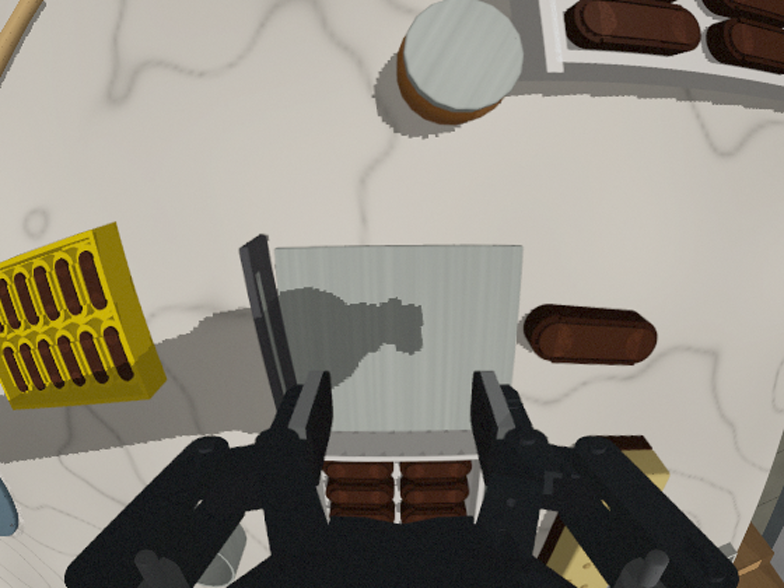

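The tray's foot is now at row 431 and the ledge end at row 245, with the gate still open (tip at (253,240)). I check the distance between them, which should be 135 mm.

```bash
python3 - <<'E'
from h import *
p=camera_params("wrist");K=p["mtx"];X=p["tool_from_camera"];z0=.1069
def wb(uv,h):
    a=np.array([uv[0]/1.4-K[0,2],uv[1]/1.4-K[1,2]])/K[0,0];r=np.hypot(*a)
    d=X[:3,:3]@np.array([a[0]/r*np.sin(r),-a[1]/r*np.sin(r),-np.cos(r)]);o=X[:3,3]
    return ((o+d*(z0-h-o[2])/d[2])*1e3)[:2]
print("foot",wb((400,431),.004),"top",wb((400,458),.034),"ledge",wb((400,245),.004),wb((275,247),.004),wb((522,245),.004))
for uv in((240,248),(267,235)):print("gate tip",wb(uv,.045))
E
```

```text
foot [-110.9048    0.4199] top [-111.8949    0.4954] ledge [24.5471  0.6513] [ 24.1833 -77.1371] [25.2815 76.2731]
gate tip [ 33.1926 -85.1263]
gate tip [ 39.8438 -69.1681]
```

The distance is 135.5 mm, so the tray is home. Next I close the fingers, go to the robot side of the gate and lower them.

```bash
python3 - <<'E'
from h import *
R,t,th=C();np.savez("c.npz",R=R,t=t+R@np.array([-.005,.0022]),th=th)
E
python3 -m creep '[[[0,-4,0,0,0],[0,-4,0,0,0],[0,-3.8,0,0,0],[0,0,0,0,0],[0,0,3,0,0],[0,0,3,0,0],[0,0,0,0,0]]]'
python3 -m creep '[[[0,0,2,0,0],[0,0,1.4,0,0],[0,0,0.6,0,0],[0,0,0,0,0]]]'
python3 - <<'E'
from h import *
rep()
im=camera("wrist")[:,:,::-1];cv2.imwrite("pics/w5.png",cv2.resize(im,(784,588),interpolation=cv2.INTER_CUBIC))
E
```

```text
time_s: 14.82
position: [0.4878, 0.1806, 0.0425]
tool_rot: [-0.0, 0.761, 0.649, -0.004]
contact_force: [-0.1, 0.6, 0.6]
finger_gap: 0.0002
gripper_force: 0.0
time_s: 15.32
position: [0.4902, 0.1824, 0.0055]
tool_rot: [0.0, 0.761, 0.649, -0.0]
contact_force: [0.2, 0.4, 0.6]
finger_gap: -0.0001
gripper_force: 0.0
t 15.325 pos [0.4902 0.1824 0.0055] carrier mm [-195.785 -118.862] z 0.005485101305839353 yaw err of tool y rad -0.0048479958235934095 F carrier [-0.3994  0.1506] 0.5763474061060446 gap -0.00011882278366374689 q [-0.8895  0.4769  0.5327  2.0568 -0.3697  0.7007 -0.277 ]
```

View pics/w5.png

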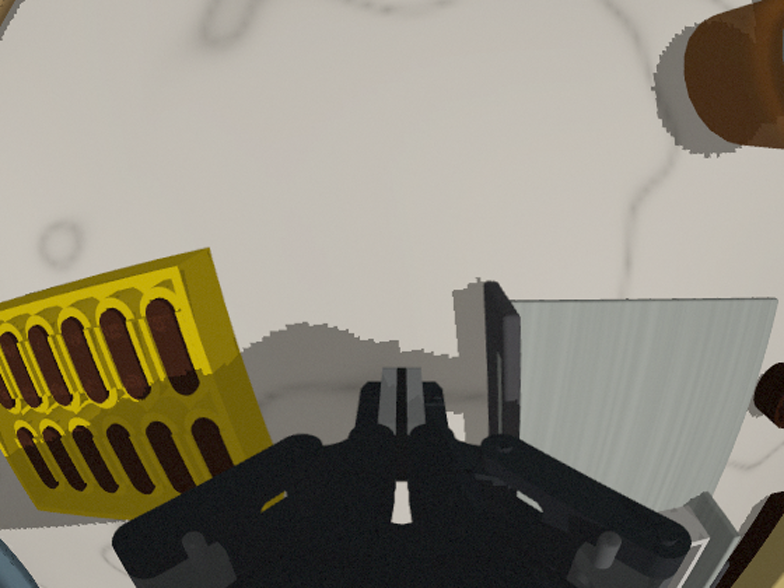

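The closed fingers at (400,400) sit between the yellow look-alike and the gate at (500,380). I lower 1 cm and sweep the gate round its arc.

```bash
python3 -m creep '[[[0,0,1,0,0],[0,1.4,0,0,0],[0,1.3,0,0,0],[0,0.9,0,0,0],[0,0.9,0,0,0],[0,0.9,0,0,0],[0,0.9,0,0,0]]]'
python3 -m creep '[[[-0.3,0.95,0,0,0],[-0.3,0.95,0,0,0],[-0.3,0.95,0,0,0],[-0.6,0.85,0,0,0],[-0.6,0.85,0,0,0],[-0.7,0.85,0,0,0]]]'
python3 - <<'E'
from h import *
rep()
E
python3 -m creep '[[[-0.9,0.64,0,0,0],[-0.9,0.64,0,0,0],[-0.9,0.64,0,0,0],[-0.8,0.3,0,0,0],[-0.8,0.3,0,0,0],[-0.6,0.2,0,0,0]]]'
python3 -m creep '[[[-0.4,0.1,0,0,0],[-0.3,0,0,0,0],[0,0,0,0,0]]]'
python3 - <<'E'
from h import *
rep()
E
```

```text
time_s: 16.25
position: [0.5527, 0.1724, -0.0046]
tool_rot: [-0.0, 0.761, 0.649, -0.0]
contact_force: [-1.2, 0.7, -0.3]
finger_gap: -0.0001
gripper_force: 0.4
time_s: 17.0
position: [0.6018, 0.136, -0.0044]
tool_rot: [-0.0, 0.761, 0.649, 0.0]
contact_force: [-1.3, 0.0, -0.5]
finger_gap: 0.0
gripper_force: 0.4
t 17.0 pos [ 0.6018  0.136  -0.0044] carrier mm [-166.9858   -1.502 ] z -0.004424587133971557 yaw err of tool y rad -0.004675417982176855 F carrier [ 0.1786 -1.3141] -0.4682669771636319 gap 2.9772288000715756e-05 q [-0.6858  0.6334  0.5055  1.8287 -0.417   0.7865 -0.121 ]
time_s: 17.75
position: [0.6206, 0.0832, -0.0044]
tool_rot: [0.0, 0.761, 0.649, -0.0]
contact_force: [0.1, 0.1, -0.6]
finger_gap: 0.0004
gripper_force: 0.3
time_s: 18.12
position: [0.6205, 0.0764, -0.0043]
tool_rot: [0.0, 0.761, 0.649, 0.0]
contact_force: [-0.6, 0.6, -0.3]
finger_gap: -0.0001
gripper_force: 0.0
t 18.125 pos [ 0.6205  0.0764 -0.0043] carrier mm [-110.8929   26.1175] z -0.004318379646215988 yaw err of tool y rad -0.004836643505024885 F carrier [-0.483  -0.7294] -0.33685066194368246 gap -0.00012375313079537816 q [-0.5832  0.6459  0.507   1.808  -0.4206  0.7961 -0.0207]
```

Contact is light and the gate is nearly shut. I keep pressing until it stalls.

```bash
python3 -m creep '[[[-0.3,0,0,0,0],[0,0,0,0,0]]]'
python3 -m creep '[[[-0.3,0,0,0,0],[-0.2,0,0,0,0],[0,0,0,0,0]]]'
python3 - <<'E'
from h import *
rep()
E
```

```text
time_s: 18.38
position: [0.6201, 0.0743, -0.0043]
tool_rot: [-0.0, 0.761, 0.649, 0.0]
contact_force: [0.7, 1.1, -0.5]
finger_gap: -0.0
gripper_force: 0.5
time_s: 18.75
position: [0.6201, 0.0743, -0.0042]
tool_rot: [-0.002, 0.76, 0.65, 0.003]
contact_force: [1.8, 6.5, -0.4]
finger_gap: -0.0003
gripper_force: 3.5
t 18.75 pos [ 0.6201  0.0743 -0.0042] carrier mm [-108.8005   26.0357] z -0.0042493695395626405 yaw err of tool y rad -0.0013943840338175306 F carrier [-6.6823  0.78  ] -0.40230846741862814 gap -0.0003354410973412093 q [-0.5743  0.6426  0.5027  1.8114 -0.4248  0.7932 -0.0079]
```

It stalled at x = -108.8 against -109 expected, so the gate is shut. I retreat and check.

```bash
python3 -m creep '[[[2,0,0,0,0],[4,0,0,0,0],[2,0,-3,0,0],[0,0,-5,0,0],[0,0,-5,0,0],[0,0,-4,0,0],[0,0,0,0,0]]]'
python3 - <<'E'
from h import *
rep()
im=camera("wrist")[:,:,::-1];cv2.imwrite("pics/w6.png",cv2.resize(im,(784,588),interpolation=cv2.INTER_CUBIC))
E
```

```text
time_s: 19.62
position: [0.635, 0.1478, 0.1703]
tool_rot: [0.002, 0.761, 0.649, 0.004]
contact_force: [-0.4, -0.3, -0.5]
finger_gap: 0.0002
gripper_force: 0.0
t 19.625 pos [0.635  0.1478 0.1703] carrier mm [-183.733    29.5218] z 0.17027967564936206 yaw err of tool y rad -0.005210259295223896 F carrier [ 0.3665 -0.3091] -0.49147740654430944 gap 0.0001671874309966232 q [-0.7569  0.4675  0.6106  1.6567 -0.2937  1.1019 -0.2234]
```

View pics/w6.png

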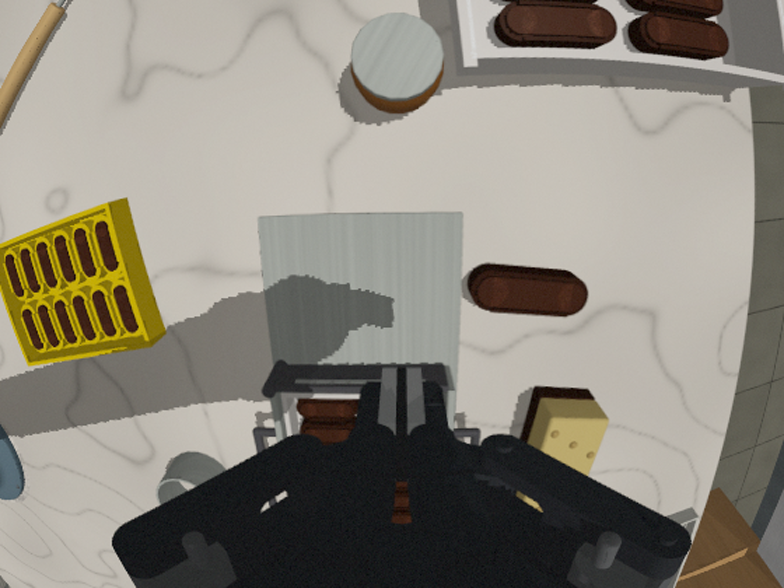

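The gate lies across the open end, from (270,378) to (455,375), parallel to the ledge edge at row 214, with the tray home behind it and the robot clear.

```bash
python3 -c "
from station import *
print(hand_in())"
```

```text
the job is handed in; nothing more can be done
None
```

I pushed the tray fully home and shut the gate behind it, and handed the job in at about 20 s of the 54 s allowed; the hand-in returned no verdict, and the last wrist picture shows the gate square across the open end and the gripper clear.

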